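# Tighten the burnisher's wheel lock ring with the pin spanner

### The arm

A 6-joint arm with a two-finger parallel gripper is mounted at the origin on the work surface. World frame = base frame: x ahead of the robot, y to its left, z up, the work surface at z = 0. Lengths are in mm, angles in rad, forces in N, time in s.
With the tool pointing down it reaches from about 350 to 875 mm from the base axis. Payload 4.2 kg.
Tool frame: the origin (TCP) lies where the fingers leave the gripper's body, on its centre line; the fingertips stand ahead of it and the grasp point (between the pads) lies 54 mm ahead of it (arm.nose_length is the z of the fingertips in the tool frame, in mm); z points along the fingers, x is the direction in which the jaws open and shut, and the axes are right-handed (so a half turn about z gives the same grasp; the last joint's range is limited). The gripper opens to 85 mm and grips with 20 to 120 N. Pads are 22 mm wide; open, the fingers measure 114 mm over their backs; the gripper's body (76 mm by 85 mm) begins 54 mm behind the grasp point. The pads swing forward as they close: fully open they stand 13 mm farther back than shut.
Start: joints at [-1.011, 0.385, 0.008, 0, -1.194, -0.259], TCP at [185.194, -596.911, 303.912] pointing down, gripper open.
Joint ranges: [-3.14, 3.14], [-1.21, 2.06], [-1.07, 1.41], [-3.16, 2.05], [-2.99, -0.16], [-3.1, 3.1]. Speed limits (rad/s): [2.79, 2.79, 3.14, 3.14, 3.14, 3.14].

### API

Orientations are given as a unit quaternion [x, y, z, w].
In Python, from bench import arm, imaging, job_done gives the robot as it stands.
- The arm moves only by the shell command python3 -m crank 'ROWS' [OPENING]. ROWS is a JSON object of lists of equal length, an entry for each row: "delta_pos": the shift along the tool's x, y, z in m, a list of three; "twist": the turn about the tool's z in rad. In form: {"delta_pos": [[tx, ty, tz], ...], "twist": [twist, ...]}. A call has 1 to 8 rows; each row shifts and turns the commanded pose from where the row before left it, along the tool's axes as they then stand; what a row does not reach is not made up. A row lasts 1/12 s, in which the tool goes at most 41.7 mm and 7.16 degrees, less where a joint would pass 70% of its speed; a pose out of reach is approached as far as the arm can. A call is refused whole if a number of a shift passes 0.0417 or a number of a turn 0.125, either way. A call with a gripper value outside its range is refused whole. OPENING is the opening, from 0 (shut) to 1 (fully open), set as the call begins (- or left out, the last holds). The fingers move at their own pace and stop on an object; the grip force is fixed at half the most. Time passes only in rows, so rows that do not move let the fingers close. It gives the time, the measured TCP pose, the force and the opening at its end, in the units of the state.
- arm.read_state(): the state, without advancing time (a new reading comes with each control period).
- imaging.get_image(name): name is "scene" or "side" or "wrist"; returns (picture, depth): 384x512x3 uint8, blue, green, red; 384x512 float32, mm along the optical axis (not along the pixel's ray), 0 where there is no reading.
- imaging.camera_model(name): a dict with "vfov" (degrees; the focal length in pixels is half the picture's height over the tangent of half this angle, whatever the lens; pixels are square), "cx", "cy" (the principal point, pixels), "T" (4x4, takes a point from camera to world coordinates); the wrist camera has in their place "hand_eye" (4x4, takes a point from camera to tool coordinates, whose origin is the TCP and whose axes are the tool frame's). Camera axes: x right, y up, looking along -z (the intrinsics and any distortion apply to the point x, -y, -z); pixel columns grow to the right and rows downward; lengths in mm; the calibration is good to about 2 mm. A picture is of the moment at which its call begins: read the wrist's pose just before it. camera_model takes no time and is no camera call.
- job_done(): hands the job in, once; it reports no verdict.
The state is a dict: "clock": time; "joints": joint angles; "joint_vel": joint speeds; "joint_efforts": joint torques, N m; "position": TCP position; "ee_rot": TCP orientation; "contact_force": force on the tool from outside, world axes, zero at the start; "wrist_torque": the same for the moment, N m; "gripper_width": finger opening in mm.
Only numpy, scipy, OpenCV 4.12 (cv2) and the standard library are available. Lean on these libraries where they do the work, as an engineer would, in place of code of your own. Each camera call takes 0.05 s, during which the arm holds its last target.

### The job

The lock ring on top of the edge burnisher's wooden wheel is only finger-loose. Take the pin spanner, seat both of its pins in the ring's two holes and turn it clockwise (seen from above) until the ring is firmly tight, then lay the spanner flat in the white tool tray and let go. Turn the ring only with the spanner, not with the fingers, and do not shove the other things on the bench about.

Things in the scene. Friction and masses are not known exactly. Their poses are not given: they have to be found in the camera images.
- spanner_grip (a point): Pin spanner, the loose tool: flat steel fork, two round pins pointing down, black grip 103 mm long, 22 wide, 22 tall; 160 mm long over all, 0.2 to 0.45 kg. Lies pins down; pin tips and underside of the grip are level. Point: in the grip, 11 mm above its underside, 70 mm from the line through the pins. x along the grip away from the pins, y across, z up. Balance point about 15 mm nearer the pins.
- spanner_head (a point): Midway between the spanner's two pin tips, at tip level (70 mm in -x and 11 mm below spanner_grip; same axes). Each pin is 10 mm thick with a bevelled tip and stands 14 mm out below the fork, which is 7 mm thick and open between the pins.
- pin_a (a point): Tip of one pin, 27 mm in +y from spanner_head.
- pin_b (a point): Tip of the other pin, 27 mm in -y from spanner_head.
- ring_top (a point): Centre of the top face of the steel lock ring (80 mm across, 22 tall) on the burnisher's brown 116 mm wheel, 146 mm above the bench, on its turning axis; z up. The x and y axes are the machine's (x away from the switch panel), not the ring's. Two holes 27 mm either side of the axis, 12.4 mm wide, 12 deep. A 16 mm spindle end stands 7 mm proud in the middle, inside the fork. The wheel is locked.
- lock_ring (a joint): Turn of the lock ring, rad, growing clockwise from above (tightening); light, even drag of about 0.2 N m up to 0, where it bears hard on the wheel. Firmly tight once pulled there with 0.5 N m (7 N across the grip at spanner_grip). Where its holes stand varies: see or feel. At first the spanner fits with its x axis 45 to 95 deg clockwise of ring_top's x, or opposite; 0.6 to 1.35 rad to go.
- tray_mid (a point): White open tool tray, fixed, 170 mm (x) by 250 mm (y) outside, walls 4 mm thick and 24 mm tall. Point: middle of its inner floor, 5 mm above the bench; x and y along its sides. It is empty.
- wrench: Bystander: double open-ended steel wrench, 170 mm long, 8 mm thick, flat on the bench; origin at its middle, x along it.
- mallet: Bystander: mallet with a white 50 x 85 mm head and a wooden handle; origin under the head, the handle to -x, 165 mm.
- spare_wheel: Bystander: spare wooden wheel, 104 mm across, 30 mm tall, lying flat; origin under its centre.
- paint_jar: Bystander: jar, 60 mm across, 75 mm tall; origin under its centre.
- thread_cone: Bystander: thread cone, 64 mm across at the foot, 115 mm tall; origin under its centre.
- die: Bystander: steel-rule cutting die, an open frame 120 x 90 x 30 mm; origin under its centre.
- weight: Bystander: brass cylinder, 60 mm across, 45 mm tall; origin under its centre.
Mind the look-alikes: they are no part of the job. Leave any orange or pink look-alike of the part that bears spanner_grip alone.

How it is judged:
By the outcome, as a careful person would: the job done as asked, in the order asked, and still so for the second after the job is handed in, with the robot touching nothing.
It also fails if it takes over 69 s, if anything falls off the work surface, if the arm or the gripper's body presses on something with over 40 N, if the wrist force passes 120 N, or if a joint passes its speed limit or range.

## Working session

There is one attempt and no reset: what is moved stays moved. The work goes in short steps, Python scripts to look and compute and a shell command to move; the robot and the scene stay as the last step left them, time stands still between calls to the robot, and variables do not carry over. Pictures are saved under pics/ and viewed, and the job is handed in when it is done.

```bash
ls -la; mkdir -p pics
python3 - <<'E'
from bench import arm, imaging
import cv2
s=arm.read_state(); print(s); print(arm.nose_length)
for n in ("scene","side","wrist"):
    im,d=imaging.get_image(n); cv2.imwrite(f"pics/{n}0.png",im); 
    import numpy as np; np.save(f"pics/{n}0.npy",d)
    print(n,imaging.camera_model(n), (d>0).mean())
E
```

```text
total 12
drwxr-xr-x  3 agent agent 4096 Dec  7 15:57 .
drwxr-xr-x 23 root  root  4096 Dec  7 15:57 ..
drwxr-xr-x  2 agent agent 4096 Dec  7 15:57 pics
{'clock': 0.0, 'joints': array([-1.01137657e+00,  3.85563831e-01,  6.57846814e-03, -4.87089340e-04,
       -1.19400535e+00, -2.58635129e-01]), 'joint_vel': array([ 1.27599755e-03, -1.46920298e-03, -7.73551431e-04,  9.07184493e-04,
        7.81193291e-04, -8.21644049e-05]), 'joint_efforts': array([ 5.66845192e-04, -3.92288911e+01,  1.88399827e+01,  4.18625951e+00,
       -4.74318804e-03,  1.31006553e-05]), 'position': array([ 185.07654343, -596.50532605,  302.80025505]), 'ee_rot': array([ 5.93254190e-01,  8.05014417e-01,  6.13787880e-04, -9.37195540e-04]), 'contact_force': array([-0.79321068,  0.18670188, -0.77505561]), 'wrist_torque': array([ 0.04025003, -0.04959776,  0.00175635]), 'gripper_width': 85.5266862781617}
72.6
scene {'vfov': 51.82465074606255, 'cx': 259.7129666479632, 'cy': 189.9443676899822, 'T': array([[ 4.31116662e-01, -5.47396727e-01,  7.17283240e-01,
         1.39730120e+03],
       [ 9.01999301e-01,  2.41068412e-01, -3
[... 439 characters left out ...]
331e-01,  7.54267491e-01,
         1.15287509e+03],
       [ 8.38018925e-03,  7.59854726e-01,  6.50038898e-01,
         1.24010588e+03],
       [ 0.00000000e+00,  0.00000000e+00,  0.00000000e+00,
         1.00000000e+00]])} 0.9957733154296875
wrist {'vfov': 60.17786623614536, 'cx': 252.43456878203133, 'cy': 192.3234933512934, 'hand_eye': array([[ 9.99999910e-01, -3.58594124e-04,  2.28893979e-04,
         8.35705537e-01],
       [-2.71695172e-04, -9.52352188e-01, -3.05000386e-01,
        -7.75546080e+01],
       [ 3.27359028e-04,  3.05000296e-01, -9.52352200e-01,
        -6.99305443e+01],
       [ 0.00000000e+00,  0.00000000e+00,  0.00000000e+00,
         1.00000000e+00]])} 0.9961446126302084
```

View pics/scene0.png

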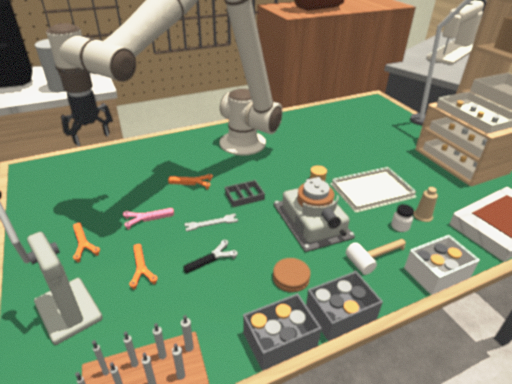

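View pics/side0.png

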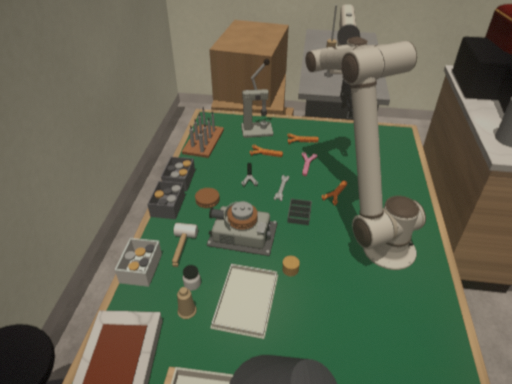

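View pics/wrist0.png

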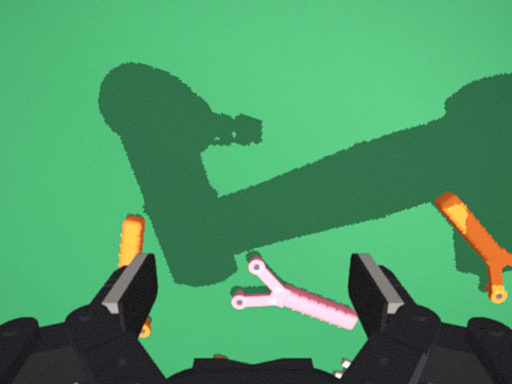

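Scene view: the black-and-steel spanner is at about (211,257). Things it could be confused with: orange forks at (85,241), (143,265) and (190,181), a pink one at (148,216), and the plain steel wrench at (211,222). The burnisher's ring is at (317,190) and the tray at (373,188). Next I'll crop in on these and measure.

```bash
cat > h.py <<'E'
import numpy as np, cv2
from bench import arm, imaging
from scipy.spatial.transform import Rotation as R
def model(n,state=None):
    m=imaging.camera_model(n); f=192/np.tan(np.radians(m['vfov']/2))
    if n=='wrist':
        s=state; W=np.eye(4); W[:3,:3]=R.from_quat(s['ee_rot']).as_matrix(); W[:3,3]=s['position']
        T=W@m['hand_eye']
    else: T=m['T']
    return f,m['cx'],m['cy'],T
def dirs(M,uv):
    f,cx,cy,T=M; uv=np.atleast_2d(uv).astype(float)
    c=np.c_[(uv[:,0]-cx)/f,-(uv[:,1]-cy)/f,-np.ones(len(uv))]
    return c@T[:3,:3].T, T[:3,3]
def plane(M,uv,z):
    d,o=dirs(M,uv); return o+d*((z-o[2])/d[:,2])[:,None]
def deproj(M,uv,dep):
    d,o=dirs(M,uv); return o+d*np.asarray(dep).reshape(-1,1)
def proj(M,p):
    f,cx,cy,T=M; q=(np.atleast_2d(p)-T[:3,3])@T[:3,:3]
    return np.c_[cx+f*q[:,0]/-q[:,2], cy-f*q[:,1]/-q[:,2]]
def cloud(M,D):
    v,u=np.nonzero(D>0); return deproj(M,np.c_[u,v],D[v,u]),np.c_[u,v]
def tri(M1,p1,M2,p2):
    a,o=dirs(M1,p1);b,q=dirs(M2,p2);a=a[0];b=b[0]
    t=np.linalg.lstsq(np.c_[a,-b],q-o,rcond=None)[0]
    x=o+a*t[0];y=q+b*t[1]; return (x+y)/2,np.linalg.norm(x-y)
E
python3 - <<'E'
from h import *
a=cv2.imread('pics/scene0.png')
b=cv2.imread('pics/side0.png')
c1=cv2.resize(a[210:290,160:260],None,fx=4,fy=4,interpolation=cv2.INTER_CUBIC)
c2=cv2.resize(a[165:245,270:370],None,fx=4,fy=4,interpolation=cv2.INTER_CUBIC)
c3=cv2.resize(b[150:230,210:310],None,fx=4,fy=4,interpolation=cv2.INTER_CUBIC)
c4=cv2.resize(b[150:200,220:282],None,fx=6.45,fy=6.4,interpolation=cv2.INTER_CUBIC)
cv2.imwrite('pics/crop0.png',np.vstack([np.hstack([c1,c2]),np.hstack([c3,c4[:320,:400]])])[:600*2:1][::1])
im=cv2.imread('pics/crop0.png'); print(im.shape); cv2.imwrite('pics/crop0.png',cv2.resize(im,(750,600)))
for n,im,pts in (('scene',a,[(211,257),(317,185),(373,188),(218,250),(190,264)]),('side',b,[(249,178),(241,210),(246,300)])):
    D=np.load(f'pics/{n}0.npy'); M=model(n)
    for p in pts: print(n,p,deproj(M,[p],D[p[1],p[0]]).round(1))
E
```

```text
(640, 800, 3)
scene (211, 257) [[ 616.2 -366.3   26.6]]
scene (317, 185) [[579.4   4.2 153.4]]
scene (373, 188) [[513.4 312.    5.5]]
scene (218, 250) [[ 597.  -337.3   25.6]]
scene (190, 264) [[ 613.8 -429.3   22.8]]
side (249, 178) [[ 598.4 -332.4   14.6]]
side (241, 210) [[576.2  14.3 141.4]]
side (246, 300) [[513.2 310.1   0.9]]
```

View pics/crop0.png

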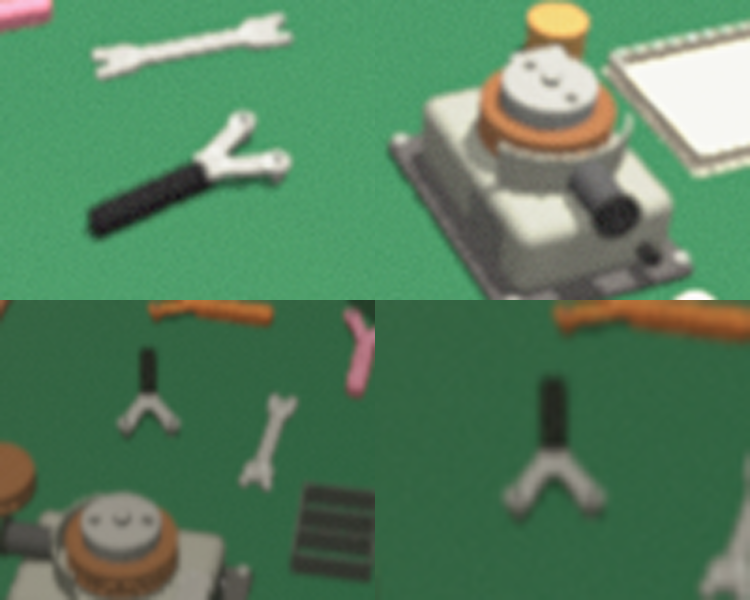

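The crop confirms it: black grip with a bright steel fork, pins at about (225,242) and (234,253) in scene and at (243,182) and (257,182) in side. The ring's holes are visible in both views. Now rough measurements.

Run:
```python
from h import *
S=model('scene');Sd=model('side')
for n,M,box in (('scene',S,(180,240,215,275)),('side',Sd,(235,160,265,190))):
    a=cv2.imread(f'pics/{n}0.png').astype(int); D=np.load(f'pics/{n}0.npy')
    x0,y0,x1,y1=box; sub=a[y0:y1,x0:x1]; g=sub.max(2)<(75 if n=='scene' else 60)
    v,u=np.nonzero(g); uv=np.c_[u+x0,v+y0]; P=deproj(M,uv,D[uv[:,1],uv[:,0]])
    Pz=plane(M,uv.mean(0),15)
    print(n,len(uv),uv.mean(0),P.mean(0).round(1),P[:,2].max(),'plane15',Pz.round(1))
    q=P[:,:2]-P[:,:2].mean(0); w,V=np.linalg.eigh(q.T@q); print(V[:,1],np.degrees(np.arctan2(V[1,1],V[0,1])), np.ptp(q@V,axis=0))
print('tri grip pins', tri(S,(224.8,242),Sd,(257,182)), tri(S,(234.1,252.7),Sd,(243,182)))
# ring: depth top-plane
for n,M in (('scene',S),('side',Sd)):
    D=np.load(f'pics/{n}0.npy'); P,uv=cloud(M,D)
    k=(abs(P[:,0]-580)<70)&(abs(P[:,1]-10)<70)&(P[:,2]>135)&(P[:,2]<160)
    print(n,k.sum(),P[k].mean(0),P[k].min(0),P[k].max(0),np.median(P[k],0))
    k=(abs(P[:,0]-513)<75)&(abs(P[:,1]-311)<110)&(P[:,2]<20)
    print('tray z',np.median(P[k][:,2]))
s=arm.read_state()
```

```text
scene 248 [198.77822581 263.11693548] [ 619.8 -404.8   21.6] 875.6877169028144 plane15 [[ 613.8 -403.6   15. ]]
[-0.93009696  0.3673141 ] 158.4499340452718 [142.50784267 828.50136244]
side 32 [249.0625  168.46875] [ 607.5 -395.5   20.5] 27.426128317335497 plane15 [[ 608.6 -402.3   15. ]]
[-0.16731295  0.98590384] 99.63162494516817 [14.04268278 83.72436258]
tri grip pins (array([ 560.15310964, -304.10126577,   15.62257985]), np.float64(6.6507362178402)) (array([ 620.41322086, -295.4251147 ,   18.52128883]), np.float64(0.22034124397099866))
scene 373 [ 5.81437125e+02 -1.08340683e-01  1.46337140e+02] [535.34146865 -36.75606376 135.61753766] [616.71424288  45.07226666 156.30756416] [582.50707086  -0.73714    147.25020062]
tray z 6.024738623244218
side 272 [574.06930756  11.65848255 144.92771654] [535.1405058  -35.46526311 135.0650798 ] [613.07954854  48.6943479  158.08880779] [574.3104364   12.8357836  144.97834918]
tray z 3.8168775704286872
```

Run:
```python
from h import *
S=model('scene');Sd=model('side')
p=plane(S,[(311.3,181.5),(322.5,191.1)],146);print(p.round(1))
# side crop scale 3.75: (95,520-300),(147,520-300)
q=plane(Sd,[(210+95/3.75,150+220/3.75),(210+147/3.75,150+220/3.75)],146);print(q.round(1))
for x in(p,q):
    d=x[1]-x[0]; print(np.degrees(np.arctan2(d[1],d[0])),np.linalg.norm(d),x.mean(0))
# tray
for n,M in (('scene',S),('side',Sd)):
    D=np.load(f'pics/{n}0.npy'); a=cv2.imread(f'pics/{n}0.png'); P,uv=cloud(M,D)
    k=(abs(P[:,0]-513)<110)&(abs(P[:,1]-311)<160)&(P[:,2]<40)&(a[uv[:,1],uv[:,0]].min(1)>(150 if n=='scene' else 110))
    r=cv2.minAreaRect(P[k][:,:2].astype(np.float32)); print(n,k.sum(),r)
# tall obstacles
D=np.load('pics/side0.npy');P,uv=cloud(Sd,D)
k=(P[:,0]>350)&(P[:,0]<800)&(abs(P[:,1])<110)&(P[:,2]>20)
H=np.zeros((12,23))
for x,y,z in P[k]: 
    i=int((y+110)//20); j=int((x-350)//20); H[i,j]=max(H[i,j],z)
print('y rows -110.., x cols 350..');print(H.astype(int))
```

```text
[[547.4   3.9 146. ]
 [605.4   8.9 146. ]]
[[597.7  14.8 146. ]
 [545.9   7.6 146. ]]
4.866386161063195 58.24152037315472 [576.38815188   6.41238978 146.        ]
-172.0996745057131 52.23123042164352 [571.81468714  11.22119699 146.        ]
scene 1935 ((514.7130126953125, 314.8264465332031), (294.06549072265625, 200.79681396484375), 87.86807250976562)
side 3404 ((515.9736938476562, 309.4787292480469), (259.09527587890625, 183.22747802734375), 85.65397644042969)
y rows -110.., x cols 350..
[[ 24  25  31   0   0   0   0   0   0   0   0   0   0   0   0   0   0   0
    0   0   0   0   0]
 [ 35  30  33   0   0   0   0   0   0   0   0   0   0   0   0   0   0   0
    0   0   0   0   0]
 [  0   0   0   0   0  21  77  78  78   0   0   0 120 119   0  82  77   0
    0   0   0   0   0]
 [  0   0   0   0   0   0  81  84  81 125 143 145   0 122 118  87   0   0
    0   0   0   0   0]
 [  0   0   0   0   0   0  82  83 125 145 148 149 147 125 120 110 109 118
    0   0   0   0   0]
 [  0   0   0   0   0  62  80  85 126 148 149 155 148 146 121 118 122 121
    0   0   0   0   0]
 [  0   0   0   0   0  53  75 101 126 148 155 158 153 126 121 115 118 121
    0   0  47  51  50]
 [  0   0   0   0   0  63 106 106 122 146 150 153 149 125 122  85  80  52
    0   0  53  56  53]
 [  0   0   0   0   0   0 105 108  84 125 130 127 126 121  94  85  81  44
    0   0  49  47  52]
 [  0   0   0   0   0   0 102 107 102  84  83  87  85  81  86  83  71  22
    0   0   0  30  36]
 [  0   0   0   0   0  22   0   0  65   0   0   0   0   0  21   0   0   0
    0   0   0  34  37]
 [  0   0   0   0   0   0   0   0   0   0   0   0   0   0   0   0   0   0
    0   0   0   0   0]]
```

The spanner's pins are near (590,-300) and its grip lies toward -y (axis about -79°). The hole line is about 6°, so the spanner fits with its axis near -84°. Now I'll go above it with the jaws across the grip.

```bash
python3 -m crank '{"delta_pos":[[0.007,0.0386,0],[0.007,0.0386,0],[0.007,0.0386,0],[0.007,0.0386,0],[0.007,0.0386,0],[0.007,0.0386,0],[0.007,0.0386,0],[0.007,0.0386,0]],"twist":[0,0,0,0,0,0,0,0]}' 1
python3 -m crank '{"delta_pos":[[0.007,0.0386,0],[0.007,0.0386,0],[0.007,0.0386,0],[0.007,0.0386,0],[0,0,0],[0,0,0],[0,0,0],[0,0,0]],"twist":[0,0,0,0,-0.122,-0.122,-0.122,-0.122]}'
python3 -m crank '{"delta_pos":[[0,0,0],[0,0,0],[0,0,0],[0,0,0],[0,0,0],[0,0,0],[0,0,0],[0,0,0]],"twist":[-0.122,-0.122,-0.122,-0.122,-0.122,-0.122,-0.122,-0.122]}'
python3 -m crank '{"delta_pos":[[0,0,0],[0,0,0]],"twist":[0,0]}'
python3 - <<'E'
from h import *
s=arm.read_state(); im,d=imaging.get_image('wrist'); cv2.imwrite('pics/w1.png',im); np.save('pics/w1.npy',d)
import pickle; pickle.dump(s,open('pics/w1.pkl','wb')); print(s['position'],s['ee_rot'],s['clock'])
E
```

```text
clock: 0.82
position: [464.9, -450.6, 303.6]
ee_rot: [0.593, 0.805, 0.0, -0.0]
contact_force: [0.4, -0.5, 0.8]
gripper_width: 85.5
clock: 1.48
position: [603.1, -378.9, 303.0]
ee_rot: [0.378, 0.926, 0.0, -0.001]
contact_force: [0.2, 1.0, 1.0]
gripper_width: 85.2
clock: 2.15
position: [602.6, -379.3, 303.2]
ee_rot: [-0.1, 0.995, 0.0, -0.001]
contact_force: [0.7, -0.8, -0.4]
gripper_width: 85.5
clock: 2.32
position: [602.6, -379.4, 303.4]
ee_rot: [-0.095, 0.995, 0.0, -0.0]
contact_force: [0.3, 0.0, 0.0]
gripper_width: 85.3
[ 602.63602663 -379.3797011   303.43845059] [-9.52915317e-02  9.95449319e-01  2.38248536e-04 -3.45865220e-04] 2.3167
```

View pics/w1.png

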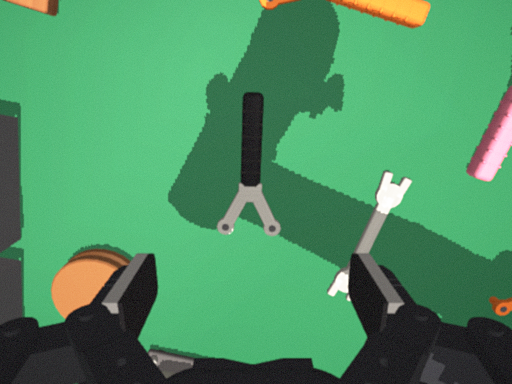

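Wrist view: spanner in the clear, grip from (253,95) to (251,185), fork eyes at (226,228) and (272,229), spare wheel at (90,285), wrench at (370,235). Measuring it.

```bash
cat > span.py <<'E'
from h import *
import pickle
def meas(tag,box,eyes,z=21.5):
    s=pickle.load(open(f'pics/{tag}.pkl','rb')); M=model('wrist',s)
    a=cv2.imread(f'pics/{tag}.png'); D=np.load(f'pics/{tag}.npy')
    x0,y0,x1,y1=box; g=(a[y0:y1,x0:x1].max(2)<62).astype(np.uint8)
    n,l,st,c=cv2.connectedComponentsWithStats(g); i=1+np.argmax(st[1:,4]); v,u=np.nonzero(l==i); uv=np.c_[u+x0,v+y0]
    P=plane(M,uv,z); r=cv2.minAreaRect(P[:,:2].astype(np.float32)); print('grip rect',r,'px',uv.mean(0))
    print('grip depth z',np.median(deproj(M,uv,D[uv[:,1],uv[:,0]])[:,2]))
    # refine eyes: dark centroid
    gr=a.max(2).astype(float); E=[]
    for ex,ey in eyes:
        w=gr[ey-5:ey+6,ex-5:ex+6]; yy,xx=np.mgrid[ey-5:ey+6,ex-5:ex+6]; k=(w<w.min()+30)&(((xx-ex)**2+(yy-ey)**2)<20)
        E.append((xx[k].mean(),yy[k].mean()))
    p=plane(M,E,z); print('eyes',E,p.round(1).tolist(),'sep',np.linalg.norm(p[0]-p[1]),'depthz',[deproj(M,[e],D[round(e[1])+0,round(e[0])]).round(1)[0,2] for e in E])
    h=p.mean(0); gc=np.array(r[0]); d=gc-h[:2]; d2=p[1]-p[0]
    print('head',h.round(1),'dir(grip-head)',np.degrees(np.arctan2(d[1],d[0])),np.linalg.norm(d),'eyes dir',np.degrees(np.arctan2(d2[1],d2[0])))
    u=d/np.linalg.norm(d); print('spanner_grip xy',(h[:2]+70*u).round(1)); return s,M,E
E
python3 - <<'E'
from span import *
meas('w1',(235,85,270,190),[(226,228),(272,229)])
a=cv2.imread('pics/w1.png'); cv2.imwrite('pics/w1c.png',cv2.resize(a[80:250,190:320],None,fx=4,fy=3.5,interpolation=cv2.INTER_CUBIC)[:600])
E
```

```text
grip rect ((608.1636962890625, -400.8612365722656), (21.332069396972656, 98.77323913574219), 9.0337553024292) px [251.31367144 138.05292172]
grip depth z 21.65298918703698
eyes [(np.float64(225.12), np.float64(226.72)), (np.float64(271.5), np.float64(228.0))] [[619.1, -297.5, 21.5], [566.3, -306.1, 21.5]] sep 53.55300216930432 depthz [np.float64(19.4), np.float64(21.6)]
head [ 592.7 -301.8   21.5] dir(grip-head) -81.12205544794021 100.23355737751037 eyes dir -170.79473777165745
spanner_grip xy [ 603.5 -371. ]
```

View pics/w1c.png

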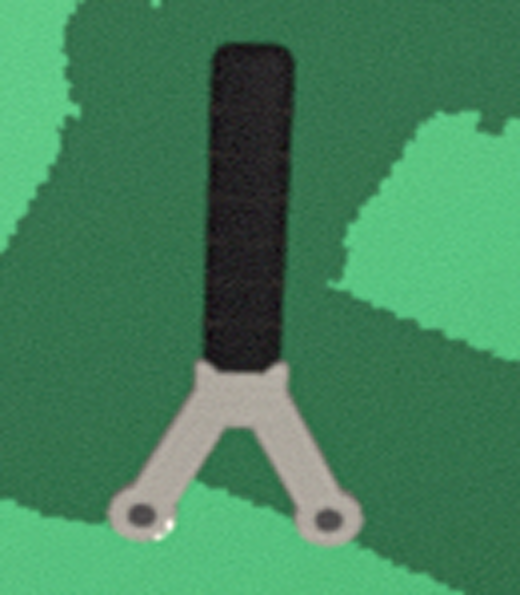

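The eyes are 53.6 mm apart and the grip top is at z≈21.6, both matching the description. Next I'll turn the tool half round so the camera sits on the pin side, where I can later see pins and ring together, and descend part way.

```bash
for i in 1; do python3 -m crank '{"delta_pos":[[0,0,0.004],[0,0,0.004],[0,0,0.004],[0,0,0.004],[0,0,0.004],[0,0,0.004],[0,0,0.004],[0,0,0.004]],"twist":[0.122,0.122,0.122,0.122,0.122,0.122,0.122,0.122]}' >/dev/null; done
python3 -m crank '{"delta_pos":[[0,0,0.004],[0,0,0.004],[0,0,0.004],[0,0,0.004],[0,0,0.004],[0,0,0.004],[0,0,0.004],[0,0,0.004]],"twist":[0.122,0.122,0.122,0.122,0.122,0.122,0.122,0.122]}' >/dev/null
python3 -m crank '{"delta_pos":[[0,0,0.004],[0,0,0.004],[0,0,0.004],[0,0,0.004],[0,0,0.004],[0,0,0.004],[0,0,0.004],[0,0,0.004]],"twist":[0.122,0.122,0.122,0.122,0.122,0.122,0.122,0.122]}'
python3 -m crank '{"delta_pos":[[0.0,-0.008,0.004],[0,0,0],[0,0,0],[0,0,0]],"twist":[0.122,0.122,0.005,0]}'
python3 - <<'E'
from h import *
import pickle
s=arm.read_state(); im,d=imaging.get_image('wrist'); cv2.imwrite('pics/w2.png',im); np.save('pics/w2.npy',d)
pickle.dump(s,open('pics/w2.pkl','wb')); print(s['position'],s['ee_rot'],s['clock'],s['joints'])
E
```

```text
clock: 4.37
position: [602.7, -379.4, 207.6]
ee_rot: [0.98, 0.198, -0.0, -0.0]
contact_force: [0.3, -0.4, 0.5]
gripper_width: 85.4
clock: 4.7
position: [599.6, -372.1, 204.0]
ee_rot: [0.997, 0.08, 0.0, 0.0]
contact_force: [-0.2, -0.1, 0.7]
gripper_width: 85.3
[ 599.64644103 -372.14380535  203.95353714] [9.96795336e-01 7.99940592e-02 3.50215880e-05 8.84435681e-05] 4.7 [-3.26978413e-01  5.93480735e-01  9.98240035e-02  1.52977143e-04
 -1.07700525e+00 -2.65452750e+00]
```

View pics/w2.png

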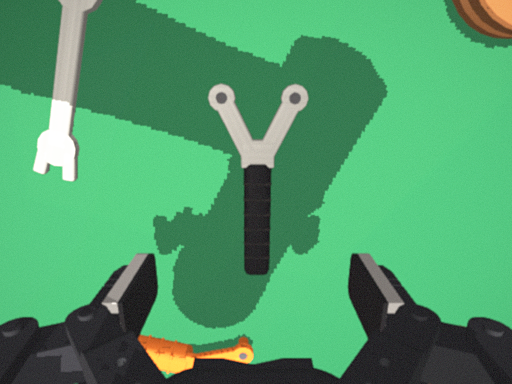

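Now the camera looks from the pin side: eyes at (221,98) and (295,98), grip from (258,165) to (257,273). Checking this view against the first by triangulation.

Run:
```python
from span import *
s1,M1,E1=meas('w1',(235,85,270,190),[(226,228),(272,229)])
s2,M2,E2=meas('w2',(235,160,275,280),[(221,98),(295,98)])
print(tri(M1,E1[0],M2,E2[1]),tri(M1,E1[1],M2,E2[0]))
q=s2['ee_rot'];print('phi',np.degrees(2*np.arctan2(q[1],q[0])))
```

```text
grip rect ((607.6282348632812, -402.5383605957031), (21.335256576538086, 98.7994613647461), 9.032452583312988) px [251.31367144 138.05292172]
grip depth z 21.691063837262277
eyes [(np.float64(225.12), np.float64(226.72)), (np.float64(271.5), np.float64(228.0))] [[618.6, -299.2, 21.5], [565.7, -307.8, 21.5]] sep 53.571886770552496 depthz [np.float64(19.5), np.float64(21.7)]
head [ 592.2 -303.5   21.5] dir(grip-head) -81.1230020054574 100.27521030485046 eyes dir -170.77256759289932
spanner_grip xy [ 603.  -372.6]
grip rect ((607.9754028320312, -399.1900939941406), (20.739665985107422, 96.98359680175781), 8.753364562988281) px [256.6327058  218.27279439]
grip depth z 21.77616113085972
eyes [(np.float64(221.0), np.float64(98.0)), (np.float64(295.0), np.float64(98.0))] [[566.1, -306.0, 21.5], [619.6, -297.3, 21.5]] sep 54.236030788558104 depthz [np.float64(22.1), np.float64(21.4)]
head [ 592.9 -301.6   21.5] dir(grip-head) -81.19241246273745 98.70682322441729 eyes dir 9.1928135404034
spanner_grip xy [ 603.6 -370.8]
(array([ 619.31148196, -297.54317105,   18.38481409]), np.float64(1.468455204358663)) (array([ 565.48516592, -306.19273047,   17.87550571]), np.float64(0.5994268030583291))
phi 9.176448563724039
```

```bash
python3 -m crank '{"delta_pos":[[0.0039,0,0.02],[0,0,0.02],[0,0,0.02],[0,0,0.02],[0,0,0.02],[0,0,0.015],[0,0,0.011],[0,0,0]],"twist":[0,0,0,0,0,0,0,0]}'
python3 -m crank '{"delta_pos":[[0,0,0],[0,0,0],[0,0,0],[0,0,0],[0,0,0],[0,0,0],[0,0,0],[0,0,0]],"twist":[0,0,0,0,0,0,0,0]}' 0
python3 -m crank '{"delta_pos":[[0,0,0],[0,0,0],[0,0,0],[0,0,0]],"twist":[0,0,0,0]}'
python3 - <<'E'
from h import *
import pickle
H=[imaging.camera_model('wrist')['hand_eye'][:3,3] for _ in range(4)];print(np.round(H,2))
s=arm.read_state(); im,d=imaging.get_image('wrist'); cv2.imwrite('pics/w3.png',im); print(s['position'],s['gripper_width'],s['contact_force'],s['wrist_torque'])
E
```

```text
clock: 5.42
position: [602.2, -371.1, 75.0]
ee_rot: [0.997, 0.079, -0.002, -0.001]
contact_force: [-0.3, -1.3, 0.2]
gripper_width: 85.7
clock: 6.08
position: [603.8, -371.7, 79.2]
ee_rot: [0.997, 0.079, 0.001, 0.0]
contact_force: [-1.6, 0.1, 4.9]
gripper_width: 20.2
clock: 6.42
position: [603.7, -371.7, 79.2]
ee_rot: [0.997, 0.079, 0.001, 0.0]
contact_force: [-1.8, 1.2, 5.4]
gripper_width: 20.4
[[  0.56 -79.17 -69.93]
 [  0.56 -79.17 -69.93]
 [  0.56 -79.17 -69.93]
 [  0.56 -79.17 -69.93]]
[ 603.74097577 -371.67533643   79.16199814] 20.438117024026578 [-1.80356997  1.20443397  5.402195  ] [0.28175316 0.34740688 0.05256475]
```

View pics/w3.png

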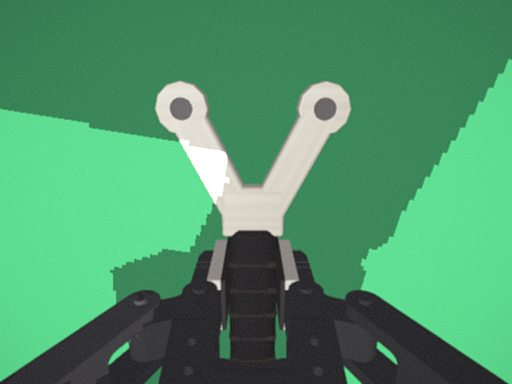

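Grip is good: jaws at 20.4 mm, eyes seen symmetrically at (181,108) and (325,108). Saving the spanner-in-tool geometry, then lifting.

```bash
python3 -m crank '{"delta_pos":[[0,0,-0.01],[0,0,-0.03],[0,0,-0.04],[0,0,-0.04],[0,0,-0.04],[0,0,-0.04],[0,0,0],[0,0,0]],"twist":[0,0,0,0,0,0,0,0]}'
python3 - <<'E'
from h import *
s=arm.read_state(); im,d=imaging.get_image('wrist'); cv2.imwrite('pics/w4.png',im); np.save('pics/w4.npy',d); print(s['position'],s['gripper_width'],s['contact_force'],s['wrist_torque'])
for t in ('w3','w4'):
    a=cv2.imread(f'pics/{t}.png'); gr=a.max(2); out=[]
    for ex,ey in ((181,108),(325,108)):
        yy,xx=np.mgrid[ey-16:ey+17,ex-16:ex+17]; k=(gr[ey-16:ey+17,ex-16:ex+17]<130)&((xx-ex)**2+(yy-ey)**2<15**2); out.append((xx[k].mean().round(2),yy[k].mean().round(2),k.sum()))
    print(t,out)
print([d[y,x] for x,y in((181,108),(325,108),(165,108),(341,108),(252,210))])
E
```

```text
clock: 7.13
position: [603.9, -371.5, 281.0]
ee_rot: [0.997, 0.079, 0.003, 0.001]
contact_force: [0.3, 0.1, -4.4]
gripper_width: 20.4
[ 603.8929996  -371.51844477  281.00083398] 20.378922227543125 [ 0.34715627  0.0773085  -4.36453739] [-0.0201575   0.06741673 -0.02882197]
w3 [(np.float64(180.55), np.float64(108.28), np.int64(350)), (np.float64(324.68), np.float64(108.45), np.int64(363))]
w4 [(np.float64(181.32), np.float64(107.04), np.int64(326)), (np.float64(324.64), np.float64(108.51), np.int64(392))]
[np.float32(123.784164), np.float32(124.40919), np.float32(124.50861), np.float32(124.905), np.float32(137.1841)]
```

View pics/w4.png

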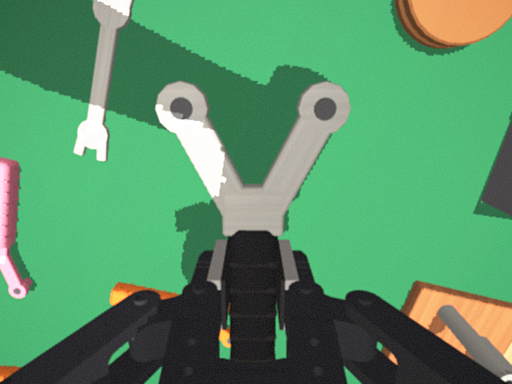

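Held firmly, no slip. Carrying it to a viewing pose just beyond the ring.

```bash
python3 -m crank '{"delta_pos":[[0.0027,-0.0354,0],[0.0027,-0.0354,0],[0.0027,-0.0354,0],[0.0027,-0.0354,0],[0.0027,-0.0354,0],[0.0027,-0.0354,0],[0.0027,-0.0354,0],[0.0027,-0.0354,0]],"twist":[0,0,0,0,0,0,0,0]}' >/dev/null
python3 -m crank '{"delta_pos":[[0.0027,-0.0354,0],[0.0027,-0.0354,0],[0.0027,-0.0354,0],[0.0027,-0.0354,0],[0.0027,-0.0354,0],[0.0027,-0.0354,0],[0,0,0],[0,0,0]],"twist":[0,0,0,0,0,0,-0.1236,-0.1236]}'
python3 -m crank '{"delta_pos":[[0,0,0],[0,0,0],[0,0,0],[0,0,0],[0,0,0],[0,0,0],[0,0,0],[0,0,0]],"twist":[-0.1236,-0.1236,-0.1236,-0.1236,-0.1236,-0.1236,-0.1236,-0.1236]}' >/dev/null
python3 -m crank '{"delta_pos":[[0,0,0],[0,0,0],[0,0,0],[0,0,0],[0,0,0],[0,0,0],[0,0,0],[0,0,0]],"twist":[-0.1236,-0.1236,-0.1236,-0.1236,-0.1236,-0.1236,-0.1236,-0.1236]}'
python3 -m crank '{"delta_pos":[[0,0,0],[0,0,0],[0,0,0],[0,0,0],[0,0,0],[0,0,0],[0,0,0],[0,0,0]],"twist":[-0.1236,-0.1236,-0.1236,-0.1236,-0.1236,-0.1236,-0.1236,0]}'
python3 -m crank '{"delta_pos":[[0,0,0],[0,0,0]],"twist":[0,0]}'
python3 - <<'E'
from h import *
import pickle
s=arm.read_state(); im,d=imaging.get_image('wrist'); cv2.imwrite('pics/w5.png',im); np.save('pics/w5.npy',d); pickle.dump(s,open('pics/w5.pkl','wb'));print(s['position'],s['ee_rot'],s['joints'],s['clock'])
E
```

```text
clock: 8.52
position: [565.5, 37.1, 276.9]
ee_rot: [0.962, 0.266, 0.003, -0.061]
contact_force: [-0.0, 0.3, -2.9]
gripper_width: 20.4
clock: 9.85
position: [565.5, 35.9, 276.6]
ee_rot: [0.308, 0.95, 0.053, -0.032]
contact_force: [0.7, -0.2, -3.6]
gripper_width: 20.9
clock: 10.52
position: [565.6, 36.0, 276.9]
ee_rot: [-0.117, 0.991, 0.061, -0.007]
contact_force: [0.2, -0.1, -3.0]
gripper_width: 20.5
clock: 10.68
position: [566.3, 36.0, 278.3]
ee_rot: [-0.115, 0.992, 0.061, -0.005]
contact_force: [0.8, 0.7, -2.9]
gripper_width: 20.1
[566.28032485  36.01980164 278.31209604] [-0.11474018  0.99150267  0.06107145 -0.00523725] [ 0.2963615   0.31554912 -0.11579002 -0.13500766 -1.13121957 -0.00891803] 10.6833
```

View pics/w5.png

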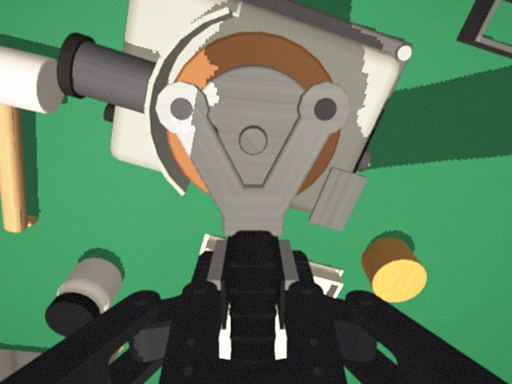

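Something went wrong on the way: TCP y is 36 instead of 124 and the tool is tilted about 7°. Joint 6 hit its lower limit (-3.1) while I translated at fixed yaw, so the solver compromised through joint 4 (-0.135). Rows cannot tilt the tool, so I'll undo it by running joint 6 gently against its opposite limit, well clear above everything, and watching the tilt.

```bash
cat > st.py <<'E'
from h import *
s=arm.read_state(); Rm=R.from_quat(s['ee_rot']).as_matrix()
j=s['joints']; z=Rm[:,2]; rad=np.array([np.cos(j[0]),np.sin(j[0])]); tan=np.array([-rad[1],rad[0]])
print('t',round(s['clock'],2),'pos',s['position'].round(1),'phi',np.degrees(np.arctan2(Rm[1,0],Rm[0,0])).round(2),'tilt rad/tan deg',np.degrees([z[:2]@rad,z[:2]@tan]).round(2),'j',j.round(3),'F',s['contact_force'].round(1),'M',s['wrist_torque'].round(2),'w',round(s['gripper_width'],1))
E
python3 st.py
python3 -m crank '{"delta_pos":[[0,0,-0.01],[0,0,-0.01],[0,0,0],[0,0,0],[0,0,0],[0,0,0],[0,0,0],[0,0,0]],"twist":[-0.1236,-0.1236,-0.1236,-0.1236,-0.1236,-0.1236,-0.1236,-0.1236]}' >/dev/null
python3 -m crank '{"delta_pos":[[0,0,0],[0,0,0],[0,0,0],[0,0,0],[0,0,0],[0,0,0],[0,0,0],[0,0,0]],"twist":[-0.1236,-0.1236,-0.1236,-0.1236,-0.1236,-0.1236,-0.1236,-0.1236]}' >/dev/null; python3 st.py
python3 -m crank '{"delta_pos":[[0,0,0],[0,0,0],[0,0,0],[0,0,0],[0,0,0],[0,0,0],[0,0,0],[0,0,0]],"twist":[-0.1236,-0.1236,-0.1236,-0.1236,-0.1236,-0.1236,-0.1236,-0.1236]}' >/dev/null; python3 st.py
python3 -m crank '{"delta_pos":[[0,0,0]],"twist":[-0.1]}' >/dev/null; python3 st.py
```

```text
t 10.73 pos [566.5  36.  278.7] phi -166.78 tilt rad/tan deg [0.72 6.97] j [ 0.296  0.315 -0.115 -0.135 -1.131 -0.008] F [-0.2  0.1 -2.8] M [-0.29 -0.02  0.02] w 20.7
t 12.07 pos [567.   33.6 299.3] phi -52.9 tilt rad/tan deg [0.76 6.97] j [ 0.292  0.299 -0.085 -0.132 -1.176  1.974] F [ 0.6  0.4 -4. ] M [-0.36  0.03  0.05] w 20.2
t 12.73 pos [567.1  33.6 299.3] phi 3.63 tilt rad/tan deg [0.77 6.97] j [ 0.292  0.299 -0.085 -0.132 -1.176  2.962] F [ 0.1 -0.7 -2.9] M [-0.37 -0.07  0.02] w 20.6
t 12.82 pos [567.1  33.7 299.3] phi 9.3 tilt rad/tan deg [0.78 6.97] j [ 0.292  0.299 -0.085 -0.132 -1.176  3.062] F [-0.   0.2 -4.5] M [-0.41 -0.1   0.01] w 20.5
```

```bash
python3 -m crank '{"delta_pos":[[0,0,0],[0,0,0]],"twist":[-0.1,0]}' >/dev/null; python3 st.py
python3 -m crank '{"delta_pos":[[0,0,0],[0,0,0]],"twist":[-0.1,0]}' >/dev/null; python3 st.py
```

```text
t 12.98 pos [562.8  48.4 301.7] phi 13.62 tilt rad/tan deg [1.01 5.87] j [ 0.328  0.289 -0.1   -0.112 -1.166  3.094] F [-0.1  0.2 -3.5] M [-0.35  0.03  0.04] w 20.4
t 13.15 pos [554.5  70.7 304.2] phi 17.63 tilt rad/tan deg [1.32 4.06] j [ 0.386  0.272 -0.129 -0.078 -1.148  3.095] F [-1.5 -0.2 -3.2] M [-0.31  0.    0.05] w 20.5
```

Working as predicted: tilt went from 7.0° to 4.1°. Continuing.

```bash
python3 -m crank '{"delta_pos":[[0,0,0],[0,0,0]],"twist":[-0.1,0]}' >/dev/null; python3 st.py
python3 -m crank '{"delta_pos":[[0,0,0],[0,0,0]],"twist":[-0.1,0]}' >/dev/null; python3 st.py
```

```text
t 13.32 pos [545.   91.2 305.4] phi 21.61 tilt rad/tan deg [1.53 2.25] j [ 0.442  0.255 -0.161 -0.043 -1.128  3.095] F [-1.  -0.7 -4.1] M [-0.26  0.11 -0.04] w 20.3
t 13.48 pos [534.3 110.4 305.5] phi 25.66 tilt rad/tan deg [1.64 0.42] j [ 0.498  0.239 -0.196 -0.008 -1.107  3.095] F [-0.5 -0.7 -4.5] M [-0.14  0.16 -0.01] w 20.4
```

Tilt is down to about 1.7°, which is small enough for the fit (0.35 mm over the hole depth). Turning back to the fitting angle the safe way and setting up the viewing pose.

```bash
python3 -m crank '{"delta_pos":[[0,0,0],[0,0,0],[0,0,0],[0,0,0],[0,0,0],[0,0,0],[0,0,0],[0,0,0]],"twist":[0.1236,0.1236,0.1236,0.1236,0.1236,0.1236,0.1236,0.1236]}' >/dev/null
python3 -m crank '{"delta_pos":[[0,0,0],[0,0,0],[0,0,0],[0,0,0],[0,0,0],[0,0,0],[0,0,0],[0,0,0]],"twist":[0.1236,0.1236,0.1236,0.1236,0.1236,0.1236,0.1236,0.1236]}' >/dev/null
python3 -m crank '{"delta_pos":[[0,0,0],[0,0,0],[0,0,0],[0,0,0],[0,0,0],[0,0,0],[0,0,0],[0,0,0]],"twist":[0.1236,0.1236,0.1236,0.1236,0.1236,0.1236,0.1236,0.1236]}' >/dev/null
python3 -m crank '{"delta_pos":[[0,0,0.005],[0,0,0.005],[0,0,0.005],[0,0,0.005],[-0.028,0.001,0],[0,0,0],[0,0,0]],"twist":[0.1236,0.1236,0.1236,0.1236,0.0247,0,0]}' >/dev/null
python3 st.py
python3 - <<'E'
from h import *
import pickle
s=arm.read_state(); im,d=imaging.get_image('wrist'); cv2.imwrite('pics/w6.png',im); np.save('pics/w6.npy',d); pickle.dump(s,open('pics/w6.pkl','wb'))
E
```

```text
t 16.07 pos [564.7 113.6 285.9] phi -174.32 tilt rad/tan deg [1.65 0.46] j [ 0.476  0.306 -0.154 -0.009 -1.082 -0.373] F [-0.2  0.1 -3.7] M [-0.03  0.12 -0.04] w 20.6
```

View pics/w6.png

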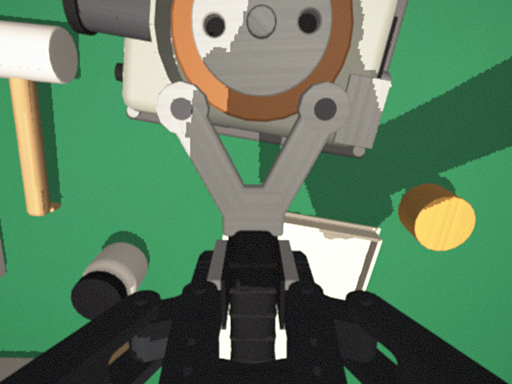

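The holes are visible at (214,26) and (308,21), the spindle at (261,21), and the fork eyes at (181,108) and (325,108). Refining these and computing the shift in tool axes.

```bash
cat > fit.py <<'E'
from h import *
import pickle
def blob(gr,c,rad,th):
    ex,ey=c; yy,xx=np.mgrid[:384,:512]; k=(gr<th)&((xx-ex)**2+(yy-ey)**2<rad**2)
    n,l,st,ce=cv2.connectedComponentsWithStats(k.astype(np.uint8)); i=1+np.argmax(st[1:,4]); cn,_=cv2.findContours((l==i).astype(np.uint8),cv2.RETR_EXTERNAL,cv2.CHAIN_APPROX_NONE)
    e=cv2.fitEllipse(cn[0]); return np.array(e[0]),np.array(e[1]),ce[i]
def run(tag,holes,eyes,th=110,ztop=146,eyez=58.2):
    s=pickle.load(open(f'pics/{tag}.pkl','rb')); M=model('wrist',s); a=cv2.imread(f'pics/{tag}.png'); D=np.load(f'pics/{tag}.npy'); gr=a.max(2)
    Rm=R.from_quat(s['ee_rot']).as_matrix(); t=s['position']
    he=imaging.camera_model('wrist')['hand_eye']; f,cx,cy,_=M; Mt=(f,cx,cy,he)
    E=[blob(gr,c,15,130) for c in eyes]; H=[blob(gr,c,15,th) for c in holes]
    print('eyes',[(e[0].round(1),e[1].round(1)) for e in E]); print('holes',[(e[0].round(1),e[1].round(1)) for e in H])
    pe=plane(Mt,[e[0] for e in E],eyez); hw=plane(M,[h[0] for h in H],ztop); ht=(hw-t)@Rm
    v,u=np.nonzero(D>0)
    k=[(int(h[0][0])+dx,int(h[0][1])+dy) for h in H for dx in(-13,13) for dy in(0,)]; print('ring depth z',[deproj(M,[p],D[p[1],p[0]])[0,2].round(1) for p in k])
    print('eye z',[( (deproj(M,[e[0]],D[int(e[0][1]),int(e[0][0])])-t)@Rm)[0].round(1) for e in E])
    print('eyes tool',pe.round(1).tolist(),'sep',np.linalg.norm(pe[1]-pe[0]).round(1)); print('holes tool',ht.round(1).tolist(),'sep',np.linalg.norm(ht[1]-ht[0]).round(1),'world',hw.round(1).tolist())
    ang=lambda p:np.degrees(np.arctan2(p[1][1]-p[0][1],p[1][0]-p[0][0]))
    print('angle eyes,holes (tool, + = twist+)',ang(pe).round(2),ang(ht).round(2))
    th_=np.radians(ang(ht)-ang(pe)); c,sn=np.cos(th_),np.sin(th_); m=pe.mean(0)[:2]
    print('twist rad',th_.round(4),'head tool',pe.mean(0).round(1),'hole mid',ht.mean(0).round(1))
    print('SHIFT if shift then twist (tool now): ',(ht.mean(0)[:2]-np.array([[c,-sn],[sn,c]])@m).round(1))
E
python3 - <<'E'
from fit import *
run('w6',[(214,26),(308,21)],[(181,108),(325,108)],th=90)
a=cv2.imread('pics/w6.png'); cv2.imwrite('pics/w6c.png',cv2.resize(a[0:130,150:350],None,fx=4,fy=4,interpolation=cv2.INTER_CUBIC))
E
```

```text
eyes [(array([181.3, 108.4]), array([19.1, 21.3])), (array([324.9, 108.9]), array([21.8, 23. ]))]
holes [(array([214. ,  25.8]), array([18.7, 20. ])), (array([308.7,  20.9]), array([20.4, 23.2]))]
ring depth z [np.float64(145.9), np.float64(145.4), np.float64(146.0), np.float64(145.4)]
eye z [array([-26.9, -69.4,  57.1]), array([ 26.6, -69.2,  57.3])]
eyes tool [[-27.1, -69.3, 58.2], [26.8, -69.2, 58.2]] sep 53.9
holes tool [[-22.3, -110.0, 138.5], [31.2, -112.3, 137.2]] sep 53.6 world [[600.8, 9.2, 146.0], [547.8, 1.6, 146.0]]
angle eyes,holes (tool, + = twist+) 0.17 -2.45
twist rad -0.0457 head tool [ -0.2 -69.3  58.2] hole mid [   4.5 -111.1  137.8]
SHIFT if shift then twist (tool now):  [  7.8 -42. ]
```

View pics/w6c.png

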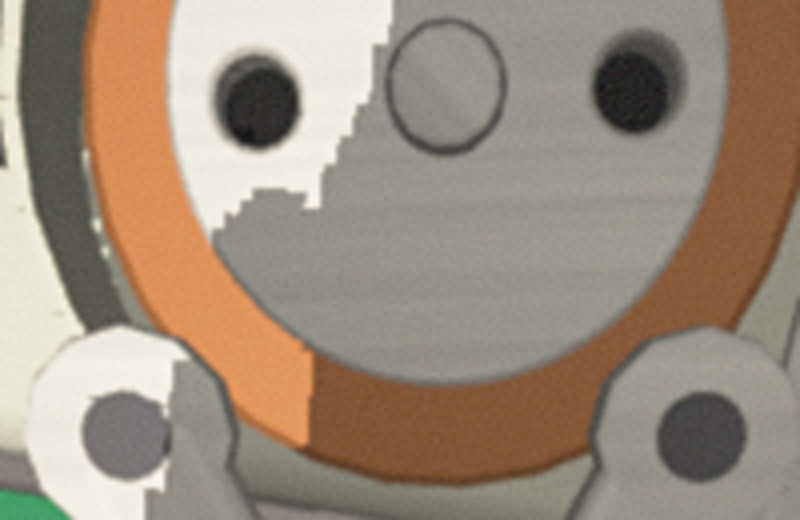

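The ellipse centres are biased by the shaded walls; from the rims themselves the centres are (213.5,24.6) and (309.6,20.1). That gives a twist of -0.041, then a shift of (9.4, -42.1) mm, with 58.6 mm down to the ring's top. Going down to about 9 mm above it.

```bash
python3 -m crank '{"delta_pos":[[0,0,0],[0.0094,-0.0211,0],[0,-0.021,0],[0,0,0.015],[0,0,0.015],[0,0,0.01],[0,0,0.01],[0,0,0]],"twist":[-0.041,0,0,0,0,0,0,0]}' >/dev/null
python3 -m crank '{"delta_pos":[[0,0,0],[0,0,0]],"twist":[0,0]}' >/dev/null
python3 st.py
python3 - <<'E'
from h import *
import pickle
s=arm.read_state(); im,d=imaging.get_image('wrist'); cv2.imwrite('pics/w7.png',im); np.save('pics/w7.npy',d); pickle.dump(s,open('pics/w7.pkl','wb'))
cv2.imwrite('pics/w7c.png',cv2.resize(im[30:180,150:350],None,fx=4,fy=4,interpolation=cv2.INTER_CUBIC))
im,d=imaging.get_image('side'); cv2.imwrite('pics/s7c.png',cv2.resize(im[160:260,180:310],None,fx=6,fy=6,interpolation=cv2.INTER_CUBIC))
E
```

```text
t 16.95 pos [562.   72.1 236.3] phi -171.81 tilt rad/tan deg [1.73 0.52] j [ 0.41   0.335 -0.246 -0.011 -0.96  -0.26 ] F [ 0.7  0.8 -2.6] M [ 0.03  0.02 -0.  ] w 20.4
```

View pics/w7c.png

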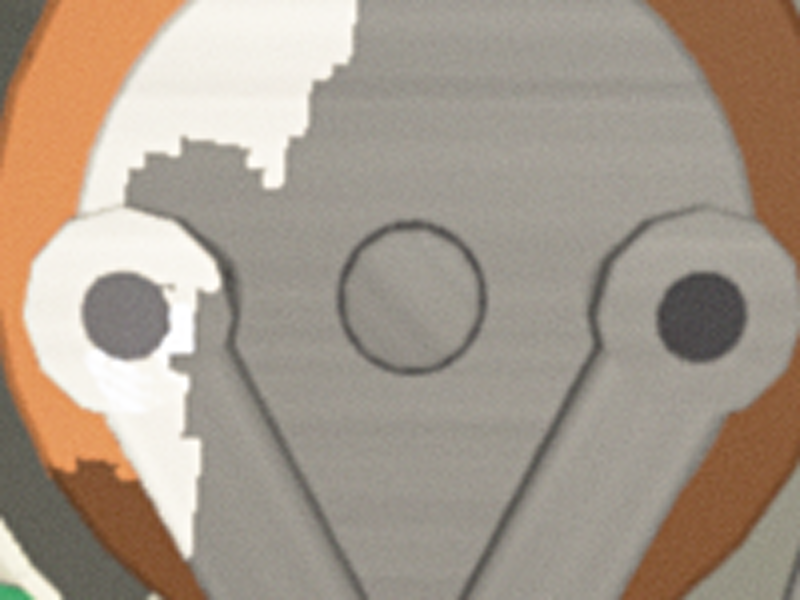

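View pics/s7c.png

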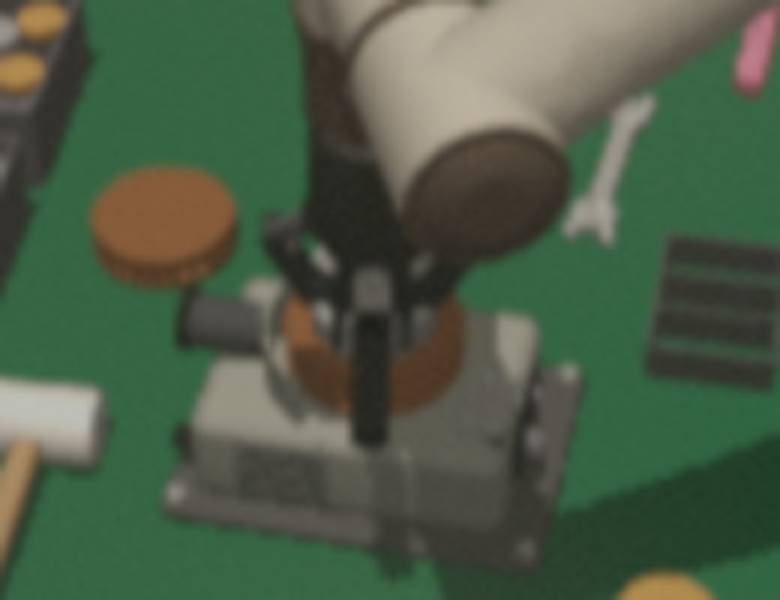

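Directly above, the spindle is centred between the fork arms at about (252.4,104.1), against an eye midpoint of (253.2,108.5). Checking the residual in the tool frame.

Run:
```python
from fit import *
s=pickle.load(open('pics/w7.pkl','rb'));M=model('wrist',s);Rm=R.from_quat(s['ee_rot']).as_matrix();t=s['position']
he=imaging.camera_model('wrist')['hand_eye'];f,cx,cy,_=M;Mt=(f,cx,cy,he)
D=np.load('pics/w7.npy')
eyes=[(150+127/4-.4,30+315/4-.4),(150+702/4-.4,30+316/4-.4)]
pe=plane(Mt,eyes,58.2); print('eyes',pe.round(1),pe.mean(0).round(2))
sp=plane(M,[(252.4,104.1)],153); print('spindle tool',((sp-t)@Rm).round(2), 'depth z',deproj(M,[(252.4,104.1)],D[104,252]).round(1), 'ringz',deproj(M,[(252,140)],D[140,252]).round(1))
print('spindle at ring level in tool along world z:',((sp-[0,0,20]-t)@Rm).round(2))
tip=pe.mean(0)+[0,0,21]; print('tip world',(t+Rm@tip).round(2))
print('ring axis world',sp)
d=D[104:108,252];
```

```text
eyes [[-27.2 -69.4  58.2]
 [ 26.8 -69.3  58.2]] [ -0.19 -69.33  58.2 ]
spindle tool [[ -0.49 -69.73  82.21]] depth z [[574.5   4.8 153.5]] ringz [[572.4  21.9 146.3]]
spindle at ring level in tool along world z: [[ 4.000e-02 -7.006e+01  1.022e+02]]
tip world [574.04   5.14 156.  ]
ring axis world [[574.46743999   4.856564   153.        ]]
```

The head is within about 0.5 mm of the axis and 10 mm above the ring. Descending in small steps, watching force.

```bash
python3 -m crank '{"delta_pos":[[0,-0.0004,0.003],[0,0,0.003],[0,0,0.002],[0,0,0]],"twist":[0,0,0,0]}' >/dev/null; python3 st.py
python3 -m crank '{"delta_pos":[[0,0,0.002],[0,0,0.002],[0,0,0]],"twist":[0,0,0]}' >/dev/null; python3 st.py
python3 -m crank '{"delta_pos":[[0,0,0.002],[0,0,0]],"twist":[0,0]}' >/dev/null; python3 st.py
```

```text
t 17.38 pos [561.5  71.5 226.9] phi -171.85 tilt rad/tan deg [1.58 0.56] j [ 0.409  0.345 -0.257 -0.012 -0.941 -0.259] F [-0.3 -0.2 -4. ] M [ 0.03  0.1  -0.04] w 20.5
t 17.63 pos [561.7  71.6 223.1] phi -171.85 tilt rad/tan deg [1.6  0.55] j [ 0.409  0.349 -0.262 -0.012 -0.932 -0.259] F [-0.4  0.2 -3.9] M [-0.    0.08  0.05] w 20.4
t 17.8 pos [561.8  71.7 221.2] phi -171.85 tilt rad/tan deg [1.62 0.55] j [ 0.409  0.351 -0.264 -0.012 -0.928 -0.259] F [ 0.5 -0.2 -3.9] M [ 0.01  0.08 -0.01] w 20.6
```

Already about 5 mm below the ring's top with no contact force, so the pins are in the holes. Continuing.

```bash
python3 -m crank '{"delta_pos":[[0,0,0.002],[0,0,0]],"twist":[0,0]}' >/dev/null; python3 st.py
python3 -m crank '{"delta_pos":[[0,0,0.002],[0,0,0]],"twist":[0,0]}' >/dev/null; python3 st.py
python3 -m crank '{"delta_pos":[[0,0,0.001],[0,0,0]],"twist":[0,0]}' >/dev/null; python3 st.py
python3 - <<'E'
from h import *
im,d=imaging.get_image('wrist'); cv2.imwrite('pics/w8.png',im)
cv2.imwrite('pics/w8c.png',cv2.resize(im[30:180,150:350],None,fx=4,fy=4,interpolation=cv2.INTER_CUBIC))
E
```

```text
t 17.97 pos [561.8  71.7 219.2] phi -171.85 tilt rad/tan deg [1.62 0.55] j [ 0.409  0.353 -0.266 -0.012 -0.923 -0.259] F [ 0.1 -0.4 -2.5] M [ 0.    0.11 -0.02] w 20.7
t 18.13 pos [561.9  71.7 217.2] phi -171.85 tilt rad/tan deg [1.62 0.55] j [ 0.409  0.355 -0.269 -0.012 -0.919 -0.259] F [ 0.1 -0.5 -2.4] M [0.02 0.06 0.02] w 20.4
t 18.3 pos [562.   71.8 216.4] phi -171.84 tilt rad/tan deg [1.64 0.55] j [ 0.409  0.356 -0.27  -0.012 -0.916 -0.259] F [-0.1  0.1 -4.3] M [ 0.    0.07 -0.08] w 20.4
```

View pics/w8c.png

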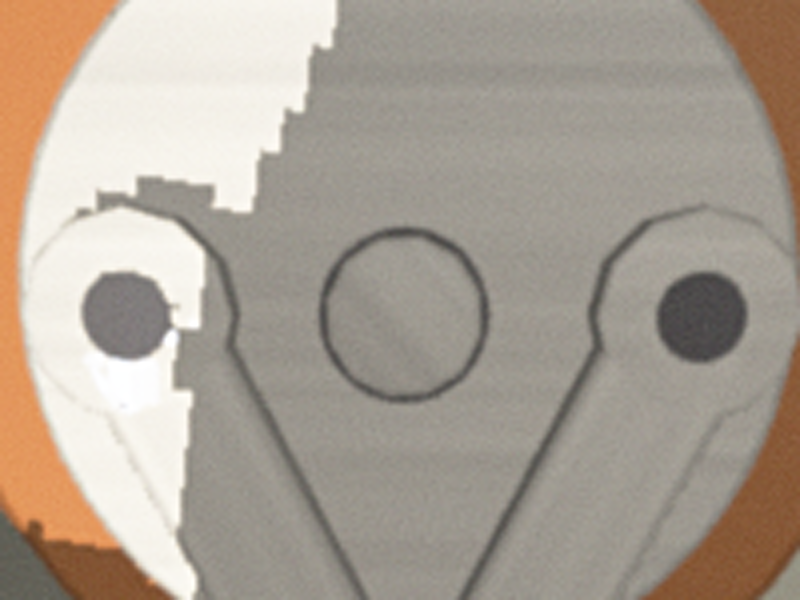

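The pins are about 10 mm deep, with the spindle centred between the eyes to within about 1 mm and no side force. Nudging by -0.5 mm, then turning clockwise about the ring's axis (r≈69.7 mm, 0.05 rad per row).

```bash
python3 -m crank '{"delta_pos":[[-0.0005,0,0.0005],[0,0,0]],"twist":[0,0]}' >/dev/null; python3 st.py
python3 -m crank '{"delta_pos":[[-0.00348,-0.00009,0],[-0.00348,-0.00009,0],[-0.00348,-0.00009,0],[-0.00348,-0.00009,0]],"twist":[0.05,0.05,0.05,0.05]}' >/dev/null; python3 st.py
python3 -m crank '{"delta_pos":[[-0.00348,-0.00009,0],[-0.00348,-0.00009,0],[-0.00348,-0.00009,0],[-0.00348,-0.00009,0]],"twist":[0.05,0.05,0.05,0.05]}' >/dev/null; python3 st.py
```

```text
t 18.52 pos [562.7  71.9 216.1] phi -171.84 tilt rad/tan deg [1.66 0.54] j [ 0.409  0.357 -0.269 -0.012 -0.916 -0.259] F [ 0.2  1.  -3.6] M [-0.01  0.08 -0.01] w 19.9
t 18.85 pos [576.2  72.7 216.3] phi 176.59 tilt rad/tan deg [1.6  0.58] j [ 0.4    0.379 -0.234 -0.013 -0.93  -0.452] F [-1.4  0.6 -4.2] M [0.19 0.31 0.2 ] w 20.3
t 19.18 pos [590.1  70.5 216.6] phi 165.14 tilt rad/tan deg [1.61 0.6 ] j [ 0.387  0.399 -0.2   -0.013 -0.944 -0.639] F [-1.3  0.7 -3.8] M [0.2  0.26 0.15] w 20.3
```

The ring turns with light drag. Continuing in short steps.

```bash
python3 -m crank '{"delta_pos":[[-0.00348,-0.00009,0],[-0.00348,-0.00009,0],[-0.00348,-0.00009,0]],"twist":[0.05,0.05,0.05]}' >/dev/null; python3 st.py
python3 -m crank '{"delta_pos":[[-0.00348,-0.00009,0],[-0.00348,-0.00009,0]],"twist":[0.05,0.05]}' >/dev/null; python3 st.py
python3 -m crank '{"delta_pos":[[-0.00348,-0.00009,0],[-0.00348,-0.00009,0]],"twist":[0.05,0.05]}' >/dev/null; python3 st.py
```

```text
t 19.43 pos [600.1  67.1 216.7] phi 156.55 tilt rad/tan deg [1.62 0.62] j [ 0.375  0.414 -0.176 -0.013 -0.953 -0.777] F [-0.6  1.  -3.3] M [0.17 0.17 0.15] w 20.2
t 19.6 pos [606.4  64.  216.8] phi 150.83 tilt rad/tan deg [1.62 0.63] j [ 0.366  0.423 -0.16  -0.013 -0.96  -0.868] F [-1.1  1.1 -4.7] M [0.12 0.13 0.23] w 20.8
t 19.77 pos [612.3  60.4 216.9] phi 145.11 tilt rad/tan deg [1.63 0.64] j [ 0.357  0.431 -0.146 -0.014 -0.966 -0.958] F [-1.1  0.8 -3.7] M [0.18 0.12 0.24] w 20.3
```

```bash
python3 -m crank '{"delta_pos":[[-0.00348,-0.00009,0],[-0.00348,-0.00009,0]],"twist":[0.05,0.05]}' >/dev/null; python3 st.py
python3 -m crank '{"delta_pos":[[-0.00348,-0.00009,0],[-0.00348,-0.00009,0]],"twist":[0.05,0.05]}' >/dev/null; python3 st.py
python3 -m crank '{"delta_pos":[[-0.00348,-0.00009,0]],"twist":[0.05]}' >/dev/null; python3 st.py
```

```text
t 19.93 pos [617.9  56.1 217. ] phi 139.38 tilt rad/tan deg [1.62 0.65] j [ 0.347  0.439 -0.132 -0.014 -0.971 -1.048] F [-0.9  1.6 -3.4] M [0.2  0.05 0.21] w 20.6
t 20.1 pos [620.9  52.9 216.2] phi 133.86 tilt rad/tan deg [1.37 0.88] j [ 0.339  0.446 -0.121 -0.019 -0.98  -1.134] F [-9.4 16.5 -0.7] M [4.84 2.65 1.21] w 20.6
t 20.18 pos [621.7  52.2 215.7] phi 131.14 tilt rad/tan deg [1.2  1.06] j [ 0.336  0.449 -0.116 -0.022 -0.985 -1.176] F [-16.2  23.4   2.7] M [6.27 4.6  2.6 ] w 20.8
```

The stop is reached: 28 N across the grip plus 2.6 N·m at the wrist, i.e. well over 0.5 N·m about the axis. Holding briefly and looking.

```bash
python3 -m crank '{"delta_pos":[[0,0,0],[0,0,0]],"twist":[0,0]}' >/dev/null; python3 st.py
python3 - <<'E'
from h import *
im,d=imaging.get_image('wrist'); cv2.imwrite('pics/w9.png',im)
E
```

```text
t 20.35 pos [621.6  52.5 215.8] phi 131.45 tilt rad/tan deg [1.17 0.97] j [ 0.337  0.449 -0.117 -0.02  -0.985 -1.173] F [-11.9  16.6   1. ] M [3.91 3.32 2.31] w 20.9
```

View pics/w9.png

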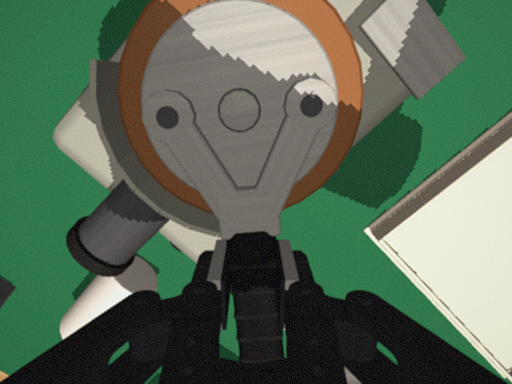

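The ring is hard on its stop; the spanner yawed about 5° in the jaws under the load (eyes at (167,118) and (311,105)), which confirms the strong pull. Relieving the load before lifting.

```bash
python3 -m crank '{"delta_pos":[[0.0015,0,0],[0,0,0]],"twist":[-0.02,0]}' >/dev/null; python3 st.py
python3 -m crank '{"delta_pos":[[0.001,0,0],[0,0,0]],"twist":[-0.015,0]}' >/dev/null; python3 st.py
```

```text
t 20.57 pos [621.2  52.9 216.2] phi 132.56 tilt rad/tan deg [1.24 0.88] j [ 0.338  0.447 -0.119 -0.018 -0.983 -1.156] F [-9.5 11.7 -0.4] M [3.01 2.72 1.85] w 20.8
t 20.73 pos [620.9  53.1 216.3] phi 133.31 tilt rad/tan deg [1.3  0.84] j [ 0.339  0.446 -0.121 -0.018 -0.982 -1.144] F [-8.6 10.7 -0.3] M [2.4  2.34 1.48] w 20.2
```

```bash
python3 -m crank '{"delta_pos":[[0.0015,0,0],[0,0,0]],"twist":[-0.02,0]}' >/dev/null; python3 st.py
python3 -m crank '{"delta_pos":[[0.0015,0,0],[0,0,0]],"twist":[-0.02,0]}' >/dev/null; python3 st.py
```

```text
t 20.9 pos [620.5  53.4 216.6] phi 134.34 tilt rad/tan deg [1.37 0.78] j [ 0.34   0.445 -0.123 -0.016 -0.979 -1.128] F [-6.5  7.  -1.7] M [1.7  1.75 0.96] w 20.3
t 21.07 pos [620.   53.7 216.8] phi 135.35 tilt rad/tan deg [1.45 0.73] j [ 0.341  0.443 -0.125 -0.015 -0.977 -1.112] F [-5.3  4.6 -0.6] M [0.99 1.27 0.4 ] w 20.3
```

```bash
python3 -m crank '{"delta_pos":[[0.001,0,0],[0,0,0]],"twist":[-0.01,0]}' >/dev/null; python3 st.py
python3 -m crank '{"delta_pos":[[0,0,-0.003],[0,0,-0.003],[0,0,0]],"twist":[0,0,0]}' >/dev/null; python3 st.py
```

```text
t 21.23 pos [619.8  53.9 216.9] phi 135.8 tilt rad/tan deg [1.51 0.7 ] j [ 0.342  0.443 -0.126 -0.015 -0.976 -1.105] F [-4.4  3.6 -2.4] M [0.89 1.23 0.21] w 20.3
t 21.48 pos [619.1  53.  221.1] phi 135.75 tilt rad/tan deg [1.37 0.75] j [ 0.341  0.438 -0.121 -0.016 -0.987 -1.104] F [ -4.    3.  -12.2] M [0.92 0.9  0.74] w 20.3
```

```bash
python3 -m crank '{"delta_pos":[[0,0,-0.003],[0,0,-0.003],[0,0,0]],"twist":[0,0,0]}' >/dev/null; python3 st.py
python3 -m crank '{"delta_pos":[[0,0,-0.005],[0,0,-0.02],[0,0,-0.02],[0,0,-0.02],[0,0,0],[0,0,0]],"twist":[0,0,0,0,0,0]}' >/dev/null; python3 st.py
python3 - <<'E'
from h import *
im,d=imaging.get_image('wrist'); cv2.imwrite('pics/w10.png',im);np.save('pics/w10.npy',d)
im,d=imaging.get_image('side'); cv2.imwrite('pics/s10.png',im)
E
```

```text
t 21.73 pos [617.7  52.  226.5] phi 135.69 tilt rad/tan deg [1.08 0.74] j [ 0.34   0.432 -0.116 -0.015 -1.004 -1.105] F [ -6.4   0.9 -13.6] M [0.26 1.52 0.67] w 20.6
t 22.23 pos [620.4  51.3 296.8] phi 135.66 tilt rad/tan deg [2.02 0.59] j [ 0.338  0.373 -0.024 -0.011 -1.138 -1.107] F [-0.4 -0.  -4.3] M [-0.    0.07  0.05] w 20.6
```

View pics/w10.png

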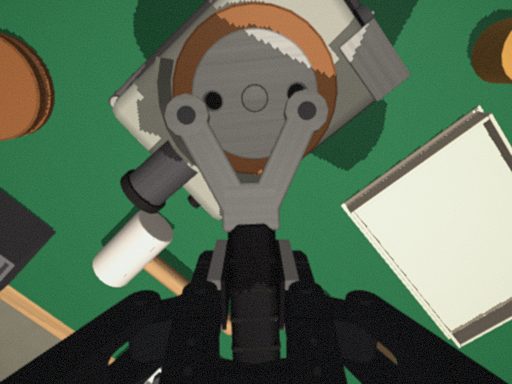

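View pics/s10.png

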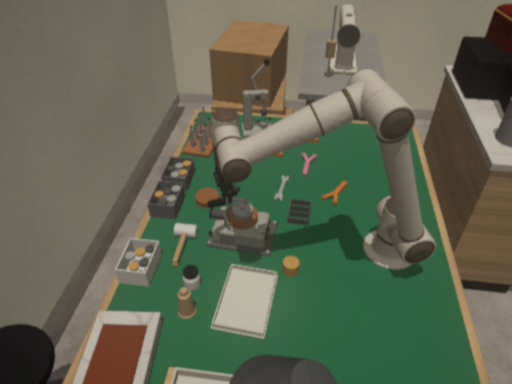

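The spanner is out and still held. Rubbing in the holes drooped its head about 15–18° in the jaws (eye spacing 121 px, was 144); it will level itself when set down. I'll back off slightly to see both holes clear and check the ring hasn't backed off.

```bash
python3 -m crank '{"delta_pos":[[0,0.03,0],[0,0.015,0],[0,0,0]],"twist":[0,0,0]}' >/dev/null; python3 st.py
python3 - <<'E'
from h import *
import pickle
s=arm.read_state();im,d=imaging.get_image('wrist'); cv2.imwrite('pics/w11.png',im);np.save('pics/w11.npy',d);pickle.dump(s,open('pics/w11.pkl','wb'))
cv2.imwrite('pics/w11c.png',cv2.resize(im[0:150,150:350],None,fx=4,fy=4,interpolation=cv2.INTER_CUBIC))
E
```

```text
t 22.58 pos [651.9  85.6 293.2] phi 135.8 tilt rad/tan deg [1.6 0.6] j [ 0.372  0.438  0.068 -0.011 -1.174 -1.14 ] F [-0.9 -0.  -4. ] M [-0.05  0.03  0.01] w 20.5
```

View pics/w11c.png

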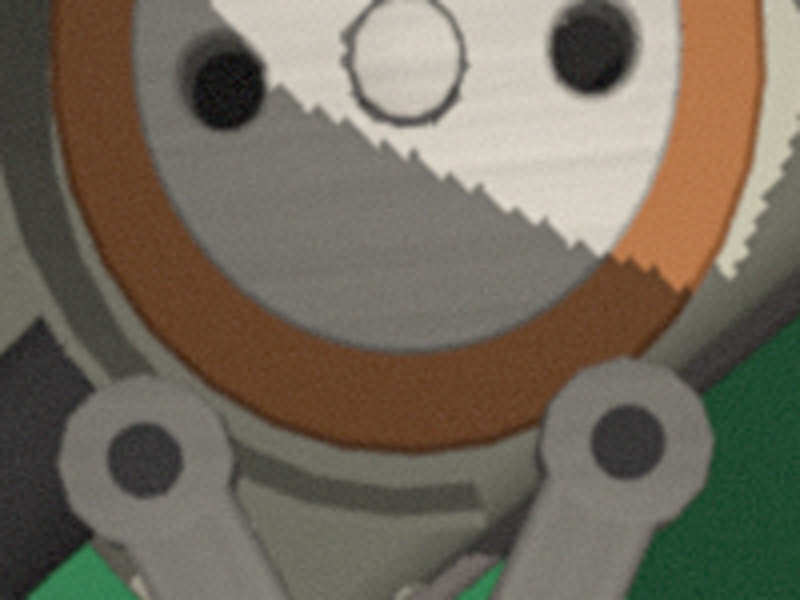

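The hole line is now at about 140.7°, against 187.9° before, so the ring turned about 0.82 rad. It matches where the stop force came in, and every load while relieving and withdrawing was in the tightening sense. Now to the tray.

```bash
python3 -m crank '{"delta_pos":[[0.0364,0.0094,0],[0.0364,0.0094,0],[0.0364,0.0094,0],[0.0364,0.0094,0],[0.0364,0.0094,0],[0.0364,0.0094,0],[0.0364,0.0094,0],[0,0,0]],"twist":[0,0,0,0,0,0,0,0]}' >/dev/null
python3 -m crank '{"delta_pos":[[0,0,0.01],[0,0,0.01],[0,0,0.01],[0,0,0.01],[0,0,0],[0,0,0],[0,0,0],[0,0,0]],"twist":[-0.11,-0.11,-0.11,-0.11,-0.11,-0.11,0,0]}' >/dev/null; python3 st.py
python3 - <<'E'
from h import *
import pickle
s=arm.read_state();im,d=imaging.get_image('wrist'); cv2.imwrite('pics/w12.png',im);np.save('pics/w12.npy',d);pickle.dump(s,open('pics/w12.pkl','wb'))
im,d=imaging.get_image('side'); cv2.imwrite('pics/s12.png',im)
E
```

```text
t 23.97 pos [514.4 309.  256.2] phi 173.36 tilt rad/tan deg [ 1.66 -0.15] j [ 0.811  0.369 -0.143  0.003 -1.03  -0.929] F [ 0.3  0.9 -2.7] M [ 0.    0.07 -0.02] w 20.2
```

View pics/w12.png

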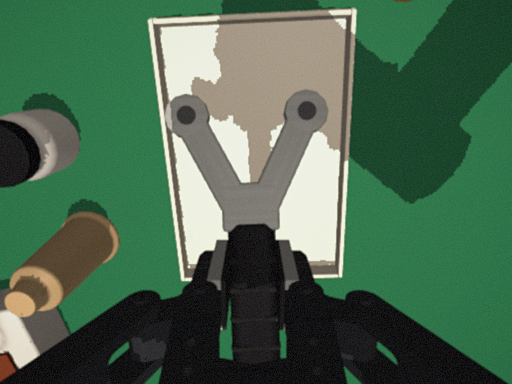

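View pics/s12.png

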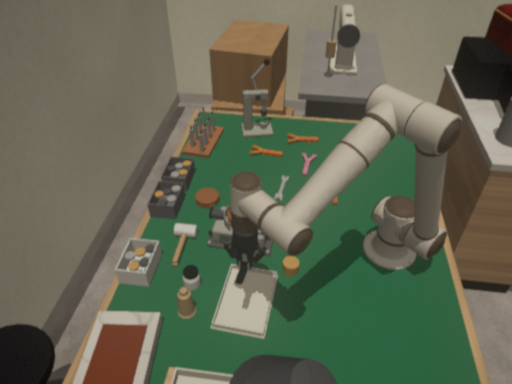

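Wrist view: the tray rim corners are at about (150,20), (354,10), (343,276) and (182,279), with the spanner inside that outline (eyes (186,115), (307,110)). Computing the rim in tool axes.

Run:
```python
from fit import *
s=pickle.load(open('pics/w12.pkl','rb'));M=model('wrist',s);Rm=R.from_quat(s['ee_rot']).as_matrix();t=s['position'];D=np.load('pics/w12.npy')
c=plane(M,[(150,20),(354,10),(343,276),(182,279)],24); print(c.round(1)); m=c.mean(0); print('mid',m.round(1),'in tool',((c-t)@Rm).round(1).tolist(),((m-t)@Rm).round(1))
print('sides',[np.linalg.norm(c[i]-c[i-1]).round(0) for i in range(4)])
print('floor z',[deproj(M,[p],D[p[1],p[0]])[0,2].round(1) for p in((250,130),(200,230),(320,230))])
he=imaging.camera_model('wrist')['hand_eye'];f,cx,cy,_=M;Mt=(f,cx,cy,he)
for p in((186,115),(307,110),(250,205),(252,240)): print(p,deproj(Mt,[p],D[p[1],p[0]]).round(1), 'world z',deproj(M,[p],D[p[1],p[0]])[0,2].round(1))
```

```text
[[588.  175.8  24. ]
 [423.  188.2  24. ]
 [438.5 435.1  24. ]
 [607.2 421.3  24. ]]
mid [514.2 305.1  24. ] in tool [[-84.0, -128.7, 231.2], [81.3, -135.4, 227.8], [94.4, 111.5, 232.9], [-74.7, 117.3, 236.3]] [  4.2  -8.9 232.1]
sides [np.float64(246.0), np.float64(165.0), np.float64(247.0), np.float64(169.0)]
floor z [np.float64(5.0), np.float64(4.4), np.float64(5.2)]
(186, 115) [[-29.6 -65.1  79.8]] world z 175.7
(307, 110) [[ 24.1 -67.1  82. ]] world z 172.4
(250, 205) [[ -1.3 -27.   68.5]] world z 187.2
(252, 240) [[ -0.4 -11.8  64.6]] world z 191.4
```

```bash
python3 -m crank '{"delta_pos":[[0.004,-0.012,0.01],[0,0,0.03],[0,0,0.03],[0,0,0.03],[0,0,0.02],[0,0,0.016],[0,0,0.006],[0,0,0]],"twist":[0,0,0,0,0,0,0,0]}' >/dev/null; python3 st.py
python3 -m crank '{"delta_pos":[[0,0,0.003],[0,0,0.003],[0,0,0]],"twist":[0,0,0]}' >/dev/null; python3 st.py
python3 -m crank '{"delta_pos":[[0,0,0.003],[0,0,0]],"twist":[0,0]}' >/dev/null; python3 st.py
```

```text
t 24.73 pos [512.  300.4 113. ] phi 173.48 tilt rad/tan deg [ 1.53 -0.13] j [ 0.804  0.522 -0.312  0.004 -0.71  -0.92 ] F [-0.1 -0.5 -4.6] M [-0.04  0.13  0.  ] w 20.4
t 24.98 pos [513.3 301.7 109.6] phi 173.55 tilt rad/tan deg [ 1.9  -0.15] j [ 0.804  0.528 -0.314  0.004 -0.696 -0.92 ] F [-0.2 -0.  -3.5] M [ 0.06 -0.03  0.02] w 21.0
t 25.15 pos [513.4 302.1 107.1] phi 173.55 tilt rad/tan deg [ 1.91 -0.15] j [ 0.805  0.531 -0.315  0.004 -0.691 -0.92 ] F [-2.   2.3  4.3] M [ 0.37  0.8  -0.14] w 20.4
```

Contact at TCP z≈107, as computed. Now pressing down gently so the spanner levels in the jaws.

```bash
python3 -m crank '{"delta_pos":[[0,0,0.003],[0,0,0]],"twist":[0,0]}' >/dev/null; python3 st.py
python3 -m crank '{"delta_pos":[[0,0,0.003],[0,0,0]],"twist":[0,0]}' >/dev/null; python3 st.py
python3 -m crank '{"delta_pos":[[0,0,0.003],[0,0,0]],"twist":[0,0]}' >/dev/null; python3 st.py
```

```text
t 25.32 pos [514.1 302.7 104.8] phi 173.62 tilt rad/tan deg [ 2.01 -0.19] j [ 0.805  0.535 -0.316  0.005 -0.684 -0.92 ] F [-0.9  1.9  6.6] M [ 0.05  0.47 -0.1 ] w 20.1
t 25.48 pos [514.7 303.8 102.4] phi 173.62 tilt rad/tan deg [ 2.2  -0.18] j [ 0.805  0.539 -0.317  0.005 -0.676 -0.92 ] F [-0.3  4.1  7. ] M [ 0.75  0.5  -0.09] w 20.2
t 25.65 pos [515.1 304.7  99.8] phi 173.64 tilt rad/tan deg [ 2.31 -0.17] j [ 0.806  0.543 -0.318  0.005 -0.669 -0.92 ] F [-0.7  5.   7.3] M [ 1.09  0.53 -0.12] w 20.8
```

```bash
python3 -m crank '{"delta_pos":[[0,0,0.003],[0,0,0.003],[0,0,0]],"twist":[0,0,0]}' >/dev/null; python3 st.py
python3 -m crank '{"delta_pos":[[0,0,0.003],[0,0,0]],"twist":[0,0]}' >/dev/null; python3 st.py
python3 -m crank '{"delta_pos":[[0,0,0.003],[0,0,0]],"twist":[0,0]}' >/dev/null; python3 st.py
python3 - <<'E'
from h import *
im,d=imaging.get_image('wrist'); cv2.imwrite('pics/w13.png',im)
E
```

```text
t 25.9 pos [515.8 305.5  94. ] phi 173.67 tilt rad/tan deg [ 2.44 -0.18] j [ 0.806  0.552 -0.321  0.005 -0.655 -0.92 ] F [0.1 6.6 6.6] M [ 1.39  0.3  -0.1 ] w 20.1
t 26.07 pos [516.  305.7  91.1] phi 173.68 tilt rad/tan deg [ 2.46 -0.19] j [ 0.806  0.557 -0.322  0.005 -0.649 -0.92 ] F [0.1 7.2 7.5] M [ 1.46  0.24 -0.13] w 20.3
t 26.23 pos [516.1 305.6  88. ] phi 173.68 tilt rad/tan deg [ 2.45 -0.19] j [ 0.806  0.561 -0.324  0.006 -0.643 -0.92 ] F [0.5 7.1 6.5] M [ 1.38  0.07 -0.05] w 20.6
```

View pics/w13.png

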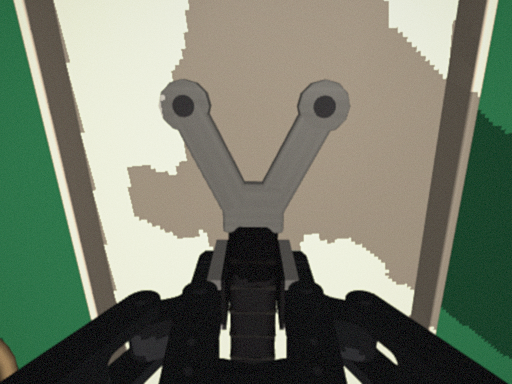

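The spanner is almost level in the middle of the tray (eye spacing 142 px, 144 when flat). A last 2.5 mm, then open and rise.

```bash
python3 -m crank '{"delta_pos":[[0,0,0.0025],[0,0,0]],"twist":[0,0]}' >/dev/null; python3 st.py
python3 -m crank '{"delta_pos":[[0,0,0],[0,0,0],[0,0,0],[0,0,0],[0,0,0],[0,0,0]],"twist":[0,0,0,0,0,0]}' 0.7 >/dev/null; python3 st.py
python3 -m crank '{"delta_pos":[[0,0,-0.005],[0,0,-0.01],[0,0,-0.02],[0,0,-0.03],[0,0,-0.04],[0,0,-0.04],[0,0,-0.03],[0,0,0]],"twist":[0,0,0,0,0,0,0,0]}' >/dev/null; python3 st.py
python3 - <<'E'
from h import *
import pickle
s=arm.read_state();im,d=imaging.get_image('wrist'); cv2.imwrite('pics/w14.png',im);np.save('pics/w14.npy',d);pickle.dump(s,open('pics/w14.pkl','wb'))
im,d=imaging.get_image('scene'); cv2.imwrite('pics/c14.png',im)
E
```

```text
t 26.45 pos [516.  305.3  85.3] phi 173.69 tilt rad/tan deg [ 2.39 -0.2 ] j [ 0.805  0.565 -0.326  0.006 -0.638 -0.92 ] F [1.4 4.9 6. ] M [ 0.97 -0.07 -0.02] w 20.1
t 26.95 pos [513.1 301.3  81.8] phi 173.53 tilt rad/tan deg [ 1.69 -0.14] j [ 0.804  0.568 -0.332  0.004 -0.641 -0.92 ] F [-0.4 -0.3  1. ] M [-0.04  0.08  0.01] w 59.8
t 27.62 pos [511.7 299.7 266.4] phi 173.61 tilt rad/tan deg [ 2.67 -0.29] j [ 0.805  0.342 -0.158  0.006 -1.024 -0.919] F [0.6 1.1 0.3] M [0.05 0.01 0.01] w 59.9
```

View pics/w14.png

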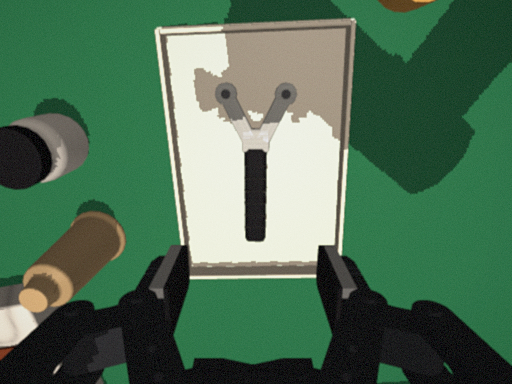

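View pics/c14.png

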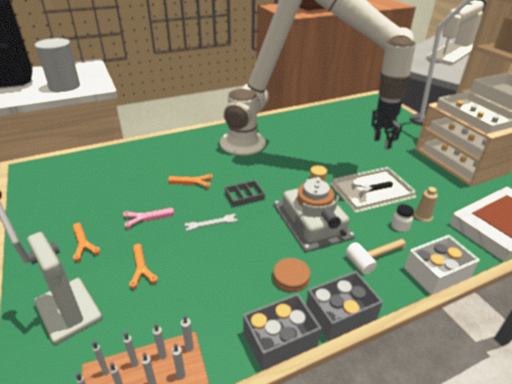

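Run:
```python
from h import *
import pickle
from bench import job_done
s=pickle.load(open('pics/w14.pkl','rb'));M=model('wrist',s);D=np.load('pics/w14.npy')
for p in((218,97),(294,97),(256,140),(256,160),(256,200),(256,232),(210,200)): print(p,deproj(M,[p],D[p[1],p[0]]).round(1)[0])
print(arm.read_state()['clock'], arm.read_state()['contact_force'].round(1)); print(job_done())
```

```text
(218, 97) [543.8 236.   24.8]
(294, 97) [476.  243.5  24.6]
(256, 140) [513.9 278.3  25. ]
(256, 160) [516.  297.1  26.1]
(256, 200) [520.4 338.   25.4]
(256, 232) [524.1 373.   25.8]
(210, 200) [570.9 341.5   3.2]
27.7167 [-0.   0.6 -1.3]
the job is handed in; nothing more can be done
None
```

I tightened the lock ring with the pin spanner, laid the spanner in the white tray and handed the job in at 27.7 s; no verdict is given.

**Tightening:** Both pins went about 10 mm into the 12 mm holes with no contact force. I turned the ring clockwise about 0.82 rad with light drag until it hit its stop. There it took about 28 N across the grip plus 2.6 N·m at the wrist, well over the 0.5 N·m needed. I relieved the load before lifting out, and the readings showed only tightening-sense load on the ring while I backed off and lifted.

**Last checks:** The spanner lies flat in the middle of the tray: fork and grip tops are level at about 25–26 mm, and the floor is about 5 mm. The gripper is open and clear, and the last overview showed none of the other things displaced.

**What went wrong or disagreed:**
- **Tool tilt:** Joint 6 hit its limit while I carried the spanner, and the tool tilted 7°. I brought it back to about 1.7° by running joint 6 against its opposite limit.
- **Spanner slip:** The spanner turned about 5° in the jaws during the hard pull, and its head drooped about 17° on lifting out. I levelled it by pressing it gently onto the tray floor.
- **Ring angle:** The spanner at full pull and the holes seen afterwards differ by about 4°, while the play in the holes explains only about 2.5°. I put the rest down to springiness and measuring error, and did not check with a second pull.

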